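# Tap a tape tower to the middle of a banding cradle

## Task

Centre the wrapped tower of tape rolls for banding: tap it gently on its two ends, from one side and then from the other, until the middle of the tower and the pointer of the sliding cradle under it both stand level with the steel index post of the stand, and stay there by themselves. Touch the tower only on its ends (no gripping or lifting), do not push the cradle or the stand themselves, do not drive the cradle against its end stops, and leave the pen, the highlighter and the knife on the board alone.

Things in the scene. Friction and masses are not known exactly. Their poses are not given: they have to be found in the camera images.
- mark (a point): the target point, fixed to the stand, over the middle of the slide at the height of the tower's axis (89 mm above the stand's underside). Its y axis is the direction in which cradle and tower slide, x points across the slide away from the robot, z up. The pointed steel index post, 12 mm wide, at x = -61 mm and 37 mm below this point, shows y = 0 to the eye
- tower_mid (a point): centre of the loose wrapped tower of eight brown tape rolls lying along y in the trough: round, 75 mm across, its flat ends 66.5 mm from this point along y. About 0.5 kg, at the start 14 to 42 mm to either side of the mark. It slides in the trough under a push of 3 to 7 N (unknown beforehand, steady while it slides); under less it rides with the cradle
- cradle (a joint): position (m) of the sliding cradle along the mark's y: 0 home, end stops at +-0.035, starts up to 7 mm off. Sprung to home with 200 N/m, dry friction 1.8 N, damping 20 N s/m: pushed through the tower it gives way 7 to 27 mm before the tower slips; let go, it springs back only to about 9 mm and sticks there. A lighter push (about 2 N) on the tower's other end brings it home, where it stays when left
- stand: the fixed stand of the cradle: grey board 210 x 400 x 12 mm on 8 mm feet laid over the bins, with guide rods and end blocks (at y = +-180 mm, reaching 42 mm above the underside, well below the tower's axis). Origin at the centre of the underside of the feet, axes like the mark's
- pen: marker pen, 20 x 130 x 18 mm, lying on the board on the robot's side of the slide, left (+y); origin at the centre of its underside; leave alone
- highlighter: highlighter, 124 x 43 x 17 mm, lying on the board on the robot's side of the slide, right (-y); origin at the centre of its underside; leave alone
- knife: closed cutter knife, 28 x 134 x 20 mm, lying on the board on the far side of the slide; origin at the centre of its underside; leave alone
- cradle_pointer (a point): tip of the cradle's small dark pointer, beside the index post when the cradle is home. The cradle is a plate with a grey V trough 220 mm long, whose rims end 15 mm below the tower's axis, so that fingertips at the height of the axis clear it

How it is judged (in metres and radians):
At the end, for the whole second after the job is handed in: the middle of the tower lies within 3 mm of the mark along the cradle's sliding direction, the cradle itself within 3 mm of its home (joint 0) and at rest, and the tower still lies in the trough (its middle within 6 mm of the mark in all) (y of tower_mid in the frame of mark between -0.003 and 0.003 m and value of joint cradle between -0.003 and 0.003 m and distance between tower_mid and mark below 0.006 m and velocity of joint cradle between -0.003 and 0.003 m/s); the robot touches nothing.
It fails at once if the tower is pushed with more than 15 N (contact force between any of the fingers, the arm and tower above 15 N).
It fails at once if the tower is touched elsewhere than on its two ends (gripped or dragged), or lifted more than 8 mm ((contact force between the fingers and tower above 0.5 N and y of the grasp point in the frame of tower_mid between -0.062 and 0.062 m) or z of tower_mid in the frame of mark above 0.008 m).
It fails at once if the robot pushes the cradle or the stand (over 2 N) (contact force between any of the fingers, the arm and stand above 2 N).
It fails at once if the cradle is driven to its end stops (more than 32 mm from home) (value of joint cradle above 0.032 m or value of joint cradle below -0.032 m).
It fails at once if the pen, the highlighter or the knife is moved more than 15 mm (distance of any of pen, highlighter, knife from where it was at the start of the episode above 0.015 m).
It also fails if it takes over 54 s, if anything falls off the work surface, if the arm or the gripper's body presses on something with over 40 N, if the wrist force passes 120 N, or if a joint passes its speed limit or range.

## Robot

A 7-joint arm with a two-finger parallel gripper is mounted at the origin on a cart in front of the work surface, level with it; the furniture and walls round the work are solid. World frame = base frame: x ahead of the robot, y to its left, z up, the work surface at z = 0. Lengths are in mm, angles in rad, forces in N, time in s.
With the tool pointing down it reaches from about 425 to 825 mm from the base axis. Payload 3.6 kg.
Tool frame: the origin (TCP) lies on the centre line of the jaws, within the pads' length; the fingertips stand 14 mm ahead of it and the grasp point (between the pads) lies 5 mm behind it; z points along the fingers, y is the line along which they close (so a half turn about z gives the same grasp; the last joint's range is limited). The gripper opens to 85 mm and grips with 20 to 120 N. Pads are 22 mm wide; open, the fingers measure 114 mm over their backs; the gripper's body (76 mm by 85 mm) begins 54 mm behind the grasp point. The pads swing forward as they close: fully open they stand 13 mm farther back than shut.
Start: joints at [-1.244, 0.615, -0.013, 1.423, 0.008, 1.103, -0.04], TCP at [224.559, 609.948, 245.297] pointing down, gripper open.
Joint ranges: [-3.12, 3.12], [-0.3, 2.06], [-1.34, 1.32], [0.26, 2.42], [-1.36, 4.5], [0.01, 1.98], [-2.84, 2.84]. Speed limits (rad/s): [2.79, 2.79, 3.14, 3.14, 3.14, 3.14, 3.14].

## Interface

Orientations are given as a rotation vector (axis times angle).
In Python, from plant import telemetry, cams, env gives the robot as it stands.
- The arm moves only by the shell command python3 -m jog 'ROWS' [FORCE]. ROWS is JSON, a list of rows, each a list of 3 entries, a list of its own where there are three numbers: the shift along the tool's x, y, z in m, then the turn, a rotation vector about the tool's x, y, z in rad, then the gripper command: -1 is fully open, 1 is shut, values between are in proportion. A call has 1 to 20 rows; each row shifts and turns the commanded pose from where the row before left it, along the tool's axes as they then stand; what a row does not reach is not made up. A row lasts 1/12 s, in which the tool goes at most 41.7 mm and 7.16 degrees, less where a joint would pass 70% of its speed; a pose out of reach is approached as far as the arm can. A call with a gripper value outside its range is refused whole. The fingers move at their own pace and stop on an object; FORCE is the grip in N (left out, the last holds). Time passes only in rows, so rows that do not move let the fingers close. It gives the time, the measured TCP pose, the force, the opening and the grip force at its end, in the units of the state.
- telemetry.state(): the state, without advancing time (a new reading comes with each control period).
- cams.get_image(name): name is "side" or "top" or "wrist"; returns (picture, depth): 420x560x3 uint8, red, green, blue; 420x560 float32, mm along the optical axis (not along the pixel's ray), 0 where there is no reading.
- cams.get_calibration(name): a dict with "fovy" (degrees; the focal length in pixels is half the picture's height over the tangent of half this angle, whatever the lens; pixels are square), "cx", "cy" (the principal point, pixels), "cam_to_world" (4x4, takes a point from camera to world coordinates). Camera axes: x right, y down, z forward; pixel columns grow to the right and rows downward; lengths in mm; the calibration is good to about 2 mm. A picture is of the moment at which its call begins: read the wrist's pose just before it. get_calibration takes no time and is no camera call; for the wrist camera it gives the pose at the moment of the call.
- env.job_done(): hands the job in; it is judged then, once.
The state is a dict: "clock": time; "q": joint angles; "joint_vel": joint speeds; "joint_efforts": joint torques, N m; "tool_pos": TCP position; "ee_rot": TCP orientation; "wrist_force": force on the tool from outside, world axes, zero at the start; "wrist_torque": the same for the moment, N m; "grip_width": finger opening in mm; "gripper_force": force on a finger pad.
Only numpy, scipy, OpenCV 4.12 (cv2) and the standard library are available. Lean on these libraries where they do the work, as an engineer would, in place of code of your own. Each camera call takes 0.05 s, during which the arm holds its last target. There are 200 camera calls.

## Working session

There is one attempt and no reset: what is moved stays moved. The work goes in short steps, Python scripts to look and compute and a shell command to move; the robot and the scene stay as the last step left them, time stands still between calls to the robot, and variables do not carry over. Pictures are saved under pics/ and viewed, at most 10 in all, crops included, and the job is handed in when it is done.

```bash
mkdir -p pics; ls
cat > h.py <<'E'
import numpy as np, cv2
from plant import telemetry, cams, env
def grab(n,save=None):
    im,d=cams.get_image(n); c=cams.get_calibration(n)
    if save: cv2.imwrite('pics/'+save,cv2.cvtColor(im,cv2.COLOR_RGB2BGR))
    return im,d,c
def cloud(d,c):
    f=d.shape[0]/2/np.tan(np.radians(c['fovy'])/2)
    v,u=np.mgrid[:d.shape[0],:d.shape[1]]
    P=np.stack([(u-c['cx'])/f*d,(v-c['cy'])/f*d,d,np.ones_like(d)],-1)
    return (P@np.array(c['cam_to_world']).T)[...,:3]
E
python3 - <<'E'
from h import *
s=telemetry.state(); print({k:np.round(s[k],3) for k in ('clock','tool_pos','ee_rot','wrist_force','grip_width')})
for n in('side','top'):
    im,d,c=grab(n,n+'0.png'); np.savez(n+'0.npz',im=im,d=d,**c); print(n,np.round(c['cam_to_world'],3).tolist(),c['fovy'],c['cx'],c['cy'])
a=cv2.imread('pics/side0.png');b=cv2.imread('pics/top0.png')
E
```

```text
pics
{'clock': np.float64(0.0), 'tool_pos': array([224.346, 609.274, 244.118]), 'ee_rot': array([-0.551, -3.092,  0.004]), 'wrist_force': array([-1.09 , -0.067, -0.205]), 'grip_width': np.float64(85.36)}
side [[-0.925, -0.255, 0.282, 289.335], [-0.38, 0.608, -0.697, 653.788], [0.007, -0.752, -0.659, 693.926], [0.0, 0.0, 0.0, 1.0]] 42.18503585751687 273.92064401001056 206.10540618383587
top [[-0.03, -0.986, 0.167, 358.621], [-1.0, 0.031, 0.005, 61.491], [-0.01, -0.167, -0.986, 962.469], [0.0, 0.0, 0.0, 1.0]] 49.853041138477494 271.5629678357621 210.59260188672675
```

View pics/side0.png

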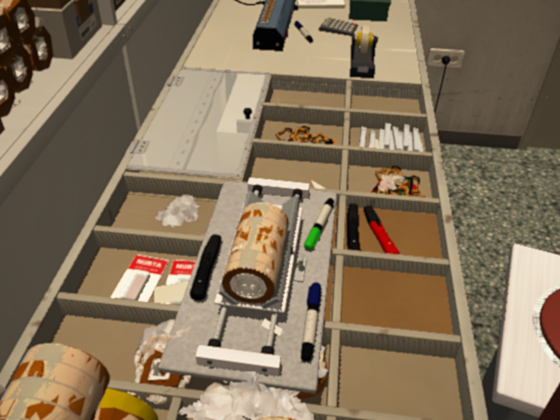

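View pics/top0.png

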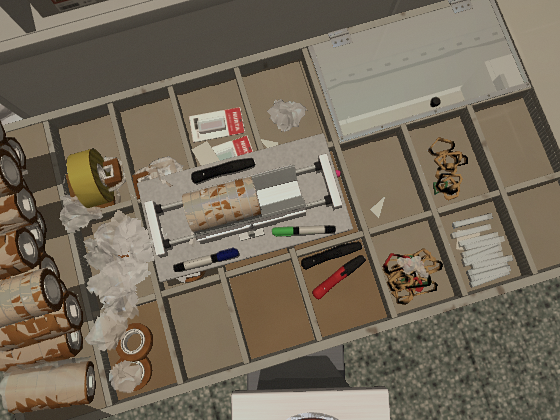

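Both views show the stand turned in the scene. In the top view the end blocks are at about (153,228) and (330,180), and the tower runs from (188,208) to (258,195), displaced towards +y. Next I fit the frame from the depth data.

Run:
```python
from h import *
C={}
for n in('top','side'):
    z=np.load(n+'0.npz'); P=cloud(z['d'],z); C[n]=(P,z['im'])
    im=z['im']
    for p in ([(153,228),(330,180),(225,203),(285,195),(250,235),(160,180),(300,240)] if n=='top' else [(237,358),(278,184),(262,225),(300,265)]):
        print(n,p,np.round(P[p[1],p[0]],1), im[p[1],p[0]])
P,im=C['top']
# end blocks: white
w=(im.min(-1)>170).astype(np.uint8)
k,l,st,ce=cv2.connectedComponentsWithStats(w)
cs=[]
for p in((153,228),(330,180)):
    i=l[p[1],p[0]]; Q=P[l==i]; Q=Q[np.abs(Q[:,2]-np.median(Q[:,2]))<4]; r=cv2.minAreaRect(Q[:,:2].astype(np.float32)); print('block',i,len(Q),np.round(np.median(Q,0),1),r); cs.append(np.array(r[0]))
print('yaw of +y',np.degrees(np.arctan2(*(cs[0]-cs[1])[::-1])),np.linalg.norm(cs[0]-cs[1]),(cs[0]+cs[1])/2)
a=cv2.imread('pics/top0.png')[130:290,120:370]; cv2.imwrite('pics/top0c.png',cv2.resize(a,None,fx=3.2,fy=3.2,interpolation=cv2.INTER_CUBIC))
```

```text
top (153, 228) [479.8 299.4  83.7] [205 204 192]
top (330, 180) [564.1 -52.   89.1] [205 205 193]
top (225, 203) [509.7 148.3 166.1] [140  90  46]
top (285, 195) [535.5  38.2  94.4] [205 207 195]
top (250, 235) [461.1 109.6  75.3] [51 48 43]
top (160, 180) [581.6 292.3  62. ] [144 131 116]
top (300, 240) [449.6  10.6  61.6] [155 147 135]
side (237, 358) [480.7 302.7  85.1] [243 232 215]
side (278, 184) [565.5 -47.7  85. ] [244 232 216]
side (262, 225) [513.9 142.6 168.8] [221 186 135]
side (300, 265) [463.  116.3  81.1] [77 71 62]
block 51 436 [480.4 296.9  86.2] ((480.8428955078125, 297.0040283203125), (107.95048522949219, 16.299325942993164), 13.678820610046387)
block 33 422 [565.4 -52.6  85.8] ((566.2902221679688, -52.3428955078125), (107.56443786621094, 16.459064483642578), 13.491713523864746)
yaw of +y 103.74422459044719 359.6449899853204 [523.56655884 122.33056641]
```

View pics/top0c.png

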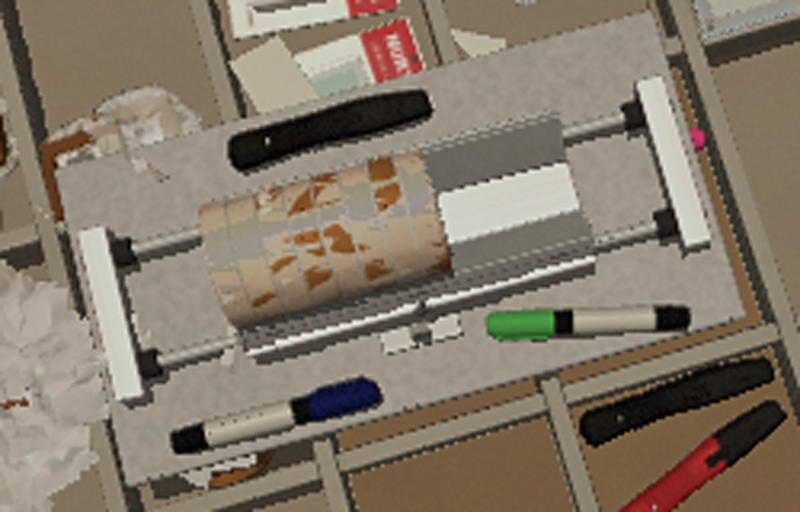

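The frame fits the text: block spacing is 360 mm and block tops are at z≈86, so the underside is at z≈44 and the tower axis at z≈133. The crop shows the tower at the +y (left) end of the trough, with the post near crop (420,333). Next I measure the tower ends, the trough and the start pose in the mark frame.

```bash
cat >> h.py <<'E'
O=np.array([523.5,122.3,133.]); yaw=np.radians(13.74)
R=np.array([[np.cos(yaw),-np.sin(yaw),0],[np.sin(yaw),np.cos(yaw),0],[0,0,1]])
def mk(P): return (P-O)@R       # world -> mark frame
def tower(d,c):
    Q=mk(cloud(d,c)); m=(abs(Q[...,0])<20)&(Q[...,2]>20)&(Q[...,2]<45)&(abs(Q[...,1])<130); q=Q[m]
    return np.percentile(q[:,1],[1,99]),np.percentile(q[:,2],98)
def trough(d,c):
    Q=mk(cloud(d,c)); m=(abs(Q[...,2]+17)<5)&(abs(Q[...,0])<60)&(abs(Q[...,1])<160); q=Q[m]
    return [(s,len(a),np.round(np.percentile(a[:,1],[1,99]),1)) for s,a in((s,q[np.sign(q[:,0])==s]) for s in(-1,1)) if len(a)>5]
def tip():
    from scipy.spatial.transform import Rotation as Ro
    s=telemetry.state(); T=R.T@Ro.from_rotvec(s['ee_rot']).as_matrix()
    print('t',round(s['clock'],2),'tcp',np.round(mk(np.array(s['tool_pos'])),1),'xax',np.round(T[:,0],3),'zax',np.round(T[:,2],3),'F',np.round(np.array(s['wrist_force'])@R,2),'gw',round(s['grip_width'],1))
E
python3 - <<'E'
from h import *
tip()
for n in('top','side'):
    z=np.load(n+'0.npz'); print(n,tower(z['d'],z),trough(z['d'],z))
im,d,c=grab('wrist'); M=np.array(c['cam_to_world']); print(np.round(M,2).tolist(),c['fovy'])
E
```

```text
t 0.1 tcp [-174.9  544.2  111.2] xax [-0.83   0.558 -0.   ] zax [-0.001 -0.002 -1.   ] F [-0.16  0.02 -0.62] gw 85.5
top (array([-28.23137894, 101.0702792 ]), np.float64(39.03306322796581)) [(-1, 597, array([-113.3,  101.7])), (1, 264, array([-114.2,  -31. ]))]
side (array([-24.83549594, 104.98226379]), np.float64(37.11396149196594)) [(-1, 768, array([-109.2,  105.9])), (1, 391, array([-110.9,  105.9]))]
[[0.35, 0.9, 0.26, 156.01], [0.94, -0.33, -0.1, 633.35], [-0.0, 0.28, -0.96, 372.22], [0.0, 0.0, 0.0, 1.0]] 68.2661673355222
```

```bash
python3 -m jog '[[[0,0,-0.011],[0,0,0.1224],1],[[0,0,-0.011],[0,0,0.1224],1],[[0,0,-0.011],[0,0,0.1224],1],[[0,0,-0.011],[0,0,0.1224],1],[[0,0,-0.011],[0,0,0.1224],1],[[0,0,-0.011],[0,0,0.1224],1],[[0,0,-0.011],[0,0,0.1224],1],[[0,0,-0.011],[0,0,0.1224],1]]' 40; python3 -c "from h import *; tip()"
```

```text
clock: 0.82
tool_pos: [224.3, 609.7, 333.4]
ee_rot: [1.948, 2.464, -0.002]
wrist_force: [-0.9, 0.6, -0.1]
grip_width: 0.2
gripper_force: 0.0
t 0.82 tcp [-174.8  544.5  200.4] xax [ 0.007  1.    -0.001] zax [-0.001 -0.001 -1.   ] F [-0.7   0.75 -0.09] gw 0.2
```

```bash
python3 -m jog '[[[-0.018,0.006,0],[0,0,0],1],[[-0.036,0.012,0],[0,0,0],1],[[-0.036,0.012,0],[0,0,0],1],[[-0.036,0.012,0],[0,0,0],1],[[-0.036,0.012,0],[0,0,0],1],[[-0.036,0.011,0],[0,0,0],1],[[-0.036,0.011,0],[0,0,0],1],[[-0.036,0.011,0],[0,0,0],1],[[-0.036,0.011,0],[0,0,0],1],[[-0.036,0.011,0],[0,0,0],1],[[-0.036,0.011,0],[0,0,0],1],[[-0.036,0.011,0],[0,0,0],1],[[-0.036,0.011,0],[0,0,0],1],[[-0.036,0.011,0],[0,0,0],1],[[-0.018,0.006,0],[0,0,0],1],[[0,0,0],[0,0,0],1],[[0,0,0],[0,0,0],1]]'
python3 - <<'E'
from h import *
tip()
im,d,c=grab('wrist','w1.png'); np.savez('w1.npz',im=im,d=d,**c)
print(tower(d,c),trough(d,c))
E
```

```text
clock: 2.23
tool_pos: [498.5, 156.7, 333.1]
ee_rot: [-1.945, -2.467, 0.001]
wrist_force: [-0.6, 0.6, 0.3]
grip_width: -0.2
gripper_force: 0.0
t 2.23 tcp [-16.1  39.4 200.1] xax [0.004 1.    0.   ] zax [-0.001  0.    -1.   ] F [-0.47  0.7   0.35] gw -0.2
(array([-24.67632118, 102.62160096]), np.float64(37.32029104795249)) [(-1, 550, array([-51. , 104.1])), (1, 638, array([-106.4,  104. ]))]
```

View pics/w1.png

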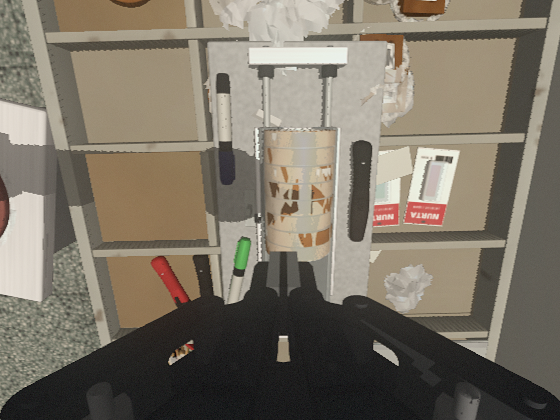

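The wrist view (up is +y) shows the tower at rows 128–258, the trough's +y edge near row 128 and the dark pointer near (258,217). I enlarge the pointer and post.

Run:
```python
from h import *
a=cv2.imread('pics/w1.png')[185:265,215:295]; b=cv2.imread('pics/side0.png')[230:290,270:330]
r=lambda i:cv2.resize(i,(390,390),interpolation=cv2.INTER_CUBIC)
cv2.imwrite('pics/c1.png',np.hstack([r(a),r(b)]))
def px(p,c):
    M=np.linalg.inv(c['cam_to_world']); q=M[:3,:3]@(R@np.array(p)+O)+M[:3,3]; f=210/np.tan(np.radians(c['fovy'])/2)
    return np.round([c['cx']+f*q[0]/q[2],c['cy']+f*q[1]/q[2]],1)
for n in('w1','side0'):
    z=np.load(n+'.npz'); print(n,[px(p,z) for p in([-61,0,-37],[-61,10,-37],[-61,-10,-37])], px([0,180,-47],z))
```

```text
w1 [array([248.4, 215.1]), array([248.1, 207.3]), array([248.6, 222.8])] [299.5  55.8]
side0 [array([301.6, 254.2]), array([300.8, 259. ]), array([302.3, 249.5])] [238.8 354.2]
```

View pics/c1.png

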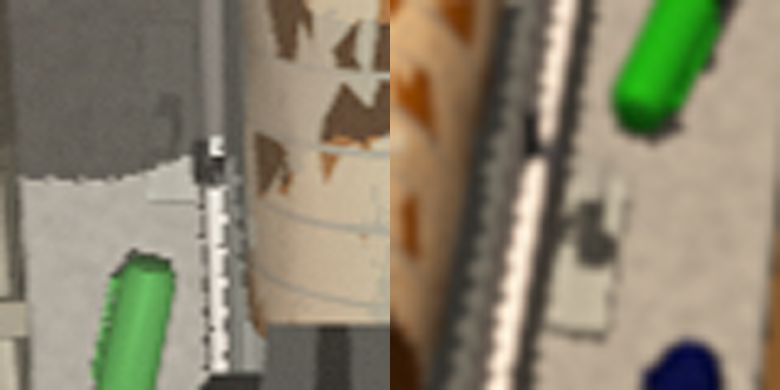

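Run:
```python
from h import *
np.set_printoptions(linewidth=220,suppress=True)
z=np.load('side0.npz'); Q=mk(cloud(z['d'],z)); 
print('z side'); print(np.round(Q[246:276:2,290:314:2,2]).astype(int)); print('y'); print(np.round(Q[246:276:2,290:314:2,1]).astype(int));print('x'); print(np.round(Q[246:276:4,290:314:2,0]).astype(int)); print(z['im'][246:276:2,290:314:2].mean(-1).astype(int))
z=np.load('w1.npz'); Q=mk(cloud(z['d'],z))
for k in (2,1,0): print('w xyz'[k+2]); print(np.round(Q[200:228:2,240:266:2,k]).astype(int))
print(z['im'][200:228:2,240:266:2].mean(-1).astype(int))
```

```text
z side
[[-42 -28 -41 -71 -70 -71 -69 -60 -59 -59 -56 -60]
 [-30 -27 -45 -71 -70 -73 -70 -65 -61 -60 -61 -64]
 [-34 -34 -43 -71 -71 -70 -71 -73 -67 -66 -71 -70]
 [-38 -36 -35 -72 -71 -71 -70 -71 -70 -69 -71 -70]
 [-41 -42 -38 -70 -70 -70 -69 -71 -72 -71 -71 -68]
 [-42 -42 -40 -71 -71 -38 -38 -71 -72 -74 -71 -71]
 [-43 -43 -70 -70 -65 -40 -40 -67 -70 -73 -70 -70]
 [-43 -44 -70 -69 -41 -44 -45 -68 -72 -70 -69 -70]
 [-41 -45 -71 -70 -47 -46 -52 -66 -71 -69 -72 -69]
 [-45 -44 -69 -66 -50 -50 -60 -65 -69 -69 -70 -69]
 [-42 -71 -69 -66 -56 -55 -66 -66 -70 -71 -72 -70]
 [-44 -72 -70 -67 -58 -60 -68 -67 -70 -70 -68 -71]
 [-43 -73 -69 -65 -67 -65 -67 -68 -71 -70 -70 -69]
 [-44 -68 -70 -69 -66 -68 -65 -71 -72 -72 -70 -71]
 [-43 -70 -71 -65 -67 -65 -67 -71 -71 -70 -69 -70]]
y
[[-20  -7 -19 -49 -49 -51 -49 -40 -40 -40 -38 -43]
 [ -4  -1 -19 -44 -45 -48 -45 -41 -38 -37 -39 -42]
 [ -3  -3 -12 -40 -41 -40 -42 -44 -39 -38 -44 -43]
 [ -3  -1  -1 -37 -36 -37 -37 -38 -37 -37 -39 -39]
 [ -2  -3   0 -30 -32 -32 -32 -33 -35 -35 -35 -32]
 [  2   1   2 -27 -27   3   2 -30 -31 -33 -31 -31]
 [  5   5 -21 -22 -
[... 4007 characters left out ...]
01 100 100 101  96 103 129 113  83  94]
 [101 100  97 101  89  89  99  99 105 130 114  85  93]
 [ 95  95  99  97  81  81  92  98 100 129 116  86  89]
 [ 92  97  94  90  82  81  94 100 100 128 115  85  89]
 [ 97  96  94  95  96  85  91 100  98 128 114  84  86]
 [ 98  98  93 100  98  86  93 101  98 130 120  82  84]
 [ 99  96  91  97 100  82  98  83  61 198 162  84  87]
 [ 95  95  94  87  90  82 105  78  66 195 185  85  84]
 [ 95  97  86  92 135 157 187 121  63  75  59 122  80]
 [ 99 101 140 185 179 178 182 121  64  74  76 122  84]
 [174 172 170 180 177 177 182 154  82  72 107 129 107]
 [169 169 172 186 179 177 183 186 109 227 192 128  83]
 [172 170 172 154 150 144 149 149 127 218 191 113  84]]
```

The post apex is at y≈+0.5 and the pointer at y≈-5.3, so the cradle starts at about -6 mm. The tower middle is at about +39 mm. I go to the +y end and descend beside it.

```bash
python3 -m jog '[[[0.025,0.004,0],[0,0,0],1],[[0.025,0.004,0],[0,0,0],1],[[0.025,0.004,0],[0,0,0],1],[[0.025,0.004,0.01],[0,0,0],1],[[0,0,0.026],[0,0,0],1],[[0,0,0.026],[0,0,0],1],[[0,0,0.026],[0,0,0],1],[[0,0,0.026],[0,0,0],1],[[0,0,0.026],[0,0,0],1],[[0,0,0.026],[0,0,0],1],[[0,0,0.018],[0,0,0],1],[[0,0,0.008],[0,0,0],1],[[0,0,0],[0,0,0],1],[[0,0,0],[0,0,0],1],[[-0.004,0,0],[0,0,0],1],[[-0.004,0,0],[0,0,0],1],[[-0.004,0,0],[0,0,0],1],[[0,0,0],[0,0,0],1]]'
python3 - <<'E'
from h import *
tip()
im,d,c=grab('wrist','w2.png'); print(tower(d,c),trough(d,c))
im,d,c=grab('top'); print(tower(d,c),trough(d,c)); tip()
E
```

```text
clock: 3.78
tool_pos: [493.9, 245.6, 142.3]
ee_rot: [1.943, 2.467, 0.002]
wrist_force: [-0.7, -0.7, -0.7]
grip_width: 0.3
gripper_force: 0.0
t 3.78 tcp [  0.6 126.8   9.3] xax [ 0.003  1.    -0.001] zax [ 0.002 -0.001 -1.   ] F [-0.86 -0.56 -0.74] gw 0.3
(array([100.73552175, 129.74201176]), np.float64(44.51421413775275)) [(-1, 232, array([ 76. , 104.1])), (1, 242, array([ 75.6, 104.1]))]
(array([-28.28383084, 102.08601164]), np.float64(39.210947325708766)) [(-1, 598, array([-113.1,  101.6])), (1, 252, array([-114.2,  -31. ]))]
t 3.88 tcp [  0.3 128.    8.8] xax [0.002 1.    0.   ] zax [ 0.001  0.    -1.   ] F [ 0.53 -0.11  0.33] gw -0.3
```

View pics/w2.png

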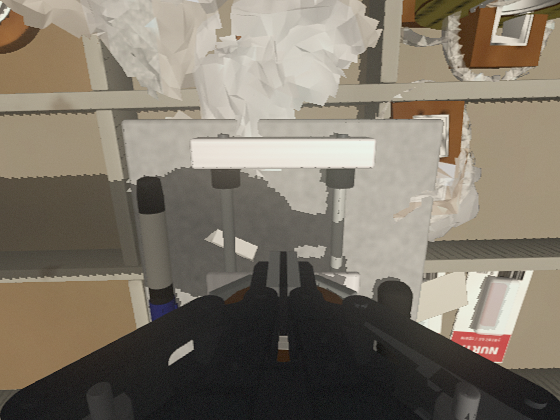

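The fingers stand clear of the tower's +y end, over the open trough. I start a slow push.

```bash
python3 -m jog '[[[-0.0015,0,0],[0,0,0],1],[[-0.0015,0,0],[0,0,0],1],[[-0.0015,0,0],[0,0,0],1],[[-0.0015,0,0],[0,0,0],1],[[-0.001,0,0],[0,0,0],1],[[-0.001,0,0],[0,0,0],1],[[-0.001,0,0],[0,0,0],1],[[-0.001,0,0],[0,0,0],1],[[-0.001,0,0],[0,0,0],1],[[-0.001,0,0],[0,0,0],1],[[-0.001,0,0],[0,0,0],1],[[-0.001,0,0],[0,0,0],1],[[-0.001,0,0],[0,0,0],1],[[-0.0015,0,0],[0,0,0],1],[[-0.0015,0,0],[0,0,0],1],[[-0.0015,0,0],[0,0,0],1],[[-0.0015,0,0],[0,0,0],1],[[-0.0015,0,0],[0,0,0],1],[[-0.0015,0,0],[0,0,0],1],[[-0.0015,0,0],[0,0,0],1]]'
cat > m.py <<'E'
from h import *
tip()
im,d,c=grab('top'); a,_=tower(d,c); t=trough(d,c)[0][2]; print('top tower',a.mean().round(1)+2.0,a.round(1),'cradle',t.mean()-.2,t)
im,d,c=grab('side'); a,_=tower(d,c); t=[x[2] for x in trough(d,c)]; print('side tower',a.mean().round(1)-1,a.round(1),'cradle',t[0].mean()-4.3,t)
tip()
E
python3 m.py
```

```text
clock: 5.55
tool_pos: [499.1, 222.3, 141.3]
ee_rot: [-1.941, -2.47, -0.0]
wrist_force: [-0.6, 4.4, -0.5]
grip_width: -0.1
gripper_force: 0.0
t 5.55 tcp [  0.  102.9   8.3] xax [0.001 1.    0.   ] zax [ 0.  0. -1.] F [ 0.49  4.43 -0.48] gw -0.1
top tower 25.2 [-40.9  87.3] cradle -9.099999999999998 [-116.2   98.4]
side tower 42.5 [-31. 118.] cradle -9.349999999999998 [array([-112.5,  102.4]), array([ 75.2, 104.1])]
t 5.65 tcp [  0.  102.4   8.3] xax [ 0.002  1.    -0.001] zax [-0.    -0.001 -1.   ] F [-0.03  2.46 -0.49] gw -0.5
```

Slip happens at about 3.5 N with the cradle at about -9 mm. I carry on until the tower is nearly centred in the cradle (TCP y ≈ 70).

```bash
python3 -m jog '[[[-0.001,0,0],[0,0,0],1],[[-0.0015,0,0],[0,0,0],1],[[-0.0015,0,0],[0,0,0],1],[[-0.0015,0,0],[0,0,0],1],[[-0.0015,0,0],[0,0,0],1],[[-0.0015,0,0],[0,0,0],1],[[-0.0015,0,0],[0,0,0],1],[[-0.0015,0,0],[0,0,0],1],[[-0.0015,0,0],[0,0,0],1],[[-0.0015,0,0],[0,0,0],1],[[-0.0015,0,0],[0,0,0],1],[[-0.0015,0,0],[0,0,0],1],[[-0.0015,0,0],[0,0,0],1],[[-0.0015,0,0],[0,0,0],1],[[-0.0015,0,0],[0,0,0],1],[[-0.0015,0,0],[0,0,0],1],[[-0.0015,0,0],[0,0,0],1],[[-0.0015,0,0],[0,0,0],1],[[-0.0015,0,0],[0,0,0],1],[[-0.0015,0,0],[0,0,0],1]]';python3 m.py
```

```text
clock: 7.32
tool_pos: [506.0, 193.6, 141.3]
ee_rot: [-1.941, -2.47, 0.0]
wrist_force: [-1.1, 4.0, -0.3]
grip_width: -0.1
gripper_force: 0.0
t 7.32 tcp [-0.  73.4  8.3] xax [ 0.001  1.    -0.   ] zax [-0. -0. -1.] F [-0.12  4.12 -0.29] gw -0.1
top tower -4.8 [-70.2  56.6] cradle -24.400000000000002 [-117.2   68.8]
side tower 12.9 [-61.2  89. ] cradle -9.55 [array([-113.1,  102.6]), array([ 49.8, 102.4])]
t 7.42 tcp [-0.1 72.9  8.3] xax [ 0.002  1.    -0.001] zax [-0.    -0.001 -1.   ] F [0.64 2.87 1.19] gw 0.2
```

```bash
python3 -m jog '[[[-0.0015,0,0],[0,0,0],1],[[-0.0015,0,0],[0,0,0],1],[[-0.001,0,0],[0,0,0],1],[[-0.0005,0,0],[0,0,0],1],[[0,0,0],[0,0,0],1]]';python3 m.py; python3 -m jog '[[[0.002,0,0],[0,0,0],1],[[0.006,0,0],[0,0,0],1],[[0.016,0,0],[0,0,0],1],[[0.01,0,-0.02],[0,0,0],1],[[0,0,-0.04],[0,0,0],1],[[0,0,-0.04],[0,0,0],1],[[-0.01,0,-0.04],[0,0,0],1],[[-0.03,0,-0.03],[0,0,0],1],[[-0.03,0,-0.02],[0,0,0],1],[[-0.03,0,0],[0,0,0],1],[[-0.02,0,0],[0,0,0],1],[[0,0,0],[0,0,0],1],[[0,0,0],[0,0,0],1]]'
cat > w.py <<'E'
from h import *
import sys
tip(); im,d,c=grab('wrist',sys.argv[1]+'.png'); np.savez(sys.argv[1]+'.npz',im=im,d=d,**c)
a,_=tower(d,c); print('tower',a,a.mean(),trough(d,c))
Q=mk(cloud(d,c)); 
for nm,x0,x1 in(('post',-66,-59),('ptr',-57,-51)):
    m=(Q[...,0]>x0)&(Q[...,0]<x1)&(abs(Q[...,2]+38.)<(2.5 if nm=='ptr' else 3))&(abs(Q[...,1])<40); q=Q[m]; print(nm,len(q),np.percentile(q[:,1],[3,50,97]).round(1),q[:,2].mean().round(1))
E
python3 w.py w3
python3 - <<'E'
from h import *
import runpy
z=np.load('w1.npz'); Q=mk(cloud(z['d'],z))
for nm,x0,x1 in(('post',-66,-59),('ptr',-57,-51)):
    m=(Q[...,0]>x0)&(Q[...,0]<x1)&(abs(Q[...,2]+38.)<(2.5 if nm=='ptr' else 3))&(abs(Q[...,1])<40); q=Q[m]; print('w1',nm,len(q),np.percentile(q[:,1],[3,50,97]).round(1))
E
```

```text
clock: 7.83
tool_pos: [507.1, 189.1, 141.3]
ee_rot: [1.941, 2.47, -0.0]
wrist_force: [-0.8, 3.5, 0.1]
grip_width: -0.2
gripper_force: 0.0
t 7.83 tcp [-0.  68.7  8.3] xax [ 0.001  1.    -0.   ] zax [-0. -0. -1.] F [0.02 3.59 0.11] gw -0.2
top tower -9.7 [-74.6  51.3] cradle -10.250000000000004 [-117.7   97.6]
side tower 58.0 [33.8 84.1] cradle -10.3 [array([-113.9,  101.9]), array([ 41.4, 102.1])]
t 7.93 tcp [-0.  68.8  8.3] xax [ 0.001  1.    -0.   ] zax [-0. -0. -1.] F [0.05 3.95 0.84] gw -0.3
clock: 9.02
tool_pos: [527.3, 104.4, 330.8]
ee_rot: [1.946, 2.466, -0.001]
wrist_force: [-0.8, 0.7, -0.1]
grip_width: -0.2
gripper_force: 0.0
t 9.02 tcp [ -0.6 -18.3 197.8] xax [ 0.005  1.    -0.001] zax [-0.    -0.001 -1.   ] F [-0.63  0.83 -0.07] gw -0.2
tower [-71.86461184  56.34371971] -7.760446065917023 [(-1, 986, array([-114.4,  100.2])), (1, 1027, array([-115.5,  100.4]))]
post 48 [-3.9  1.3  5.1] -38.4
ptr 21 [-12.8  -7.6  -3.8] -38.3
w1 post 38 [-4.6  1.7  5.5]
w1 ptr 22 [-10.   -4.4  -0.6]
```

The tower is now centred in the cradle, and both are at about -8.5 mm relative to the post. I cross to the -y end and descend.

```bash
python3 -m jog '[[[-0.015,0,0],[0,0,0],1],[[-0.03,0,0],[0,0,0],1],[[-0.03,0,0],[0,0,0],1],[[-0.015,0,0.01],[0,0,0],1],[[0,0,0.026],[0,0,0],1],[[0,0,0.026],[0,0,0],1],[[0,0,0.026],[0,0,0],1],[[0,0,0.026],[0,0,0],1],[[0,0,0.026],[0,0,0],1],[[0,0,0.026],[0,0,0],1],[[0,0,0.016],[0,0,0],1],[[0,0,0.007],[0,0,0],1],[[0,0,0],[0,0,0],1],[[0,0,0],[0,0,0],1]]'; python3 w.py w4
```

```text
clock: 10.23
tool_pos: [549.0, 19.8, 142.0]
ee_rot: [1.939, 2.472, 0.001]
wrist_force: [1.1, 0.4, 0.7]
grip_width: -0.0
gripper_force: 0.0
t 10.23 tcp [   0.4 -105.6    9. ] xax [-0.001  1.     0.   ] zax [ 0.  0. -1.] F [1.15 0.1  0.69] gw -0.0
tower [-110.77081889   -2.57496836] -56.67289362753886 [(-1, 995, array([-120. ,  -90.3])), (1, 1009, array([-120.2,  -89.8]))]
post 262 [-7.2 -2.5  3.6] -38.0
ptr 86 [-16.  -12.2  -5.6] -38.0
```

View pics/w4.png

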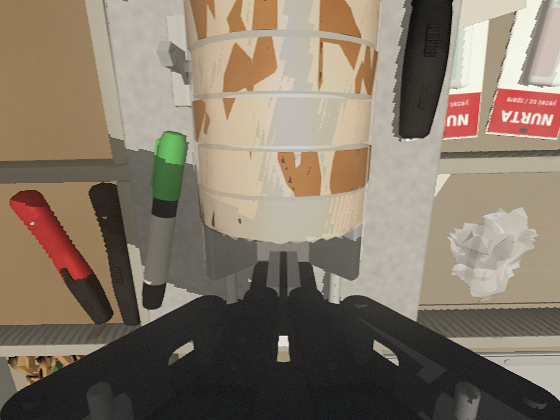

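The close wrist view shows the post at (170,55) and the pointer at (185,68), which puts the cradle at about -9 mm. I push gently from the -y end.

```bash
python3 -m jog '[[[0.002,0,0],[0,0,0],1],[[0.002,0,0],[0,0,0],1],[[0.002,0,0],[0,0,0],1],[[0.002,0,0],[0,0,0],1],[[0.002,0,0],[0,0,0],1],[[0.002,0,0],[0,0,0],1],[[0.002,0,0],[0,0,0],1],[[0.001,0,0],[0,0,0],1],[[0.001,0,0],[0,0,0],1],[[0.001,0,0],[0,0,0],1],[[0.001,0,0],[0,0,0],1],[[0.001,0,0],[0,0,0],1],[[0.001,0,0],[0,0,0],1],[[0.001,0,0],[0,0,0],1],[[0.001,0,0],[0,0,0],1],[[0.001,0,0],[0,0,0],1],[[0.0005,0,0],[0,0,0],1],[[0,0,0],[0,0,0],1]]'; python3 w.py w5; python3 m.py
```

```text
clock: 11.78
tool_pos: [543.0, 41.7, 141.8]
ee_rot: [1.941, 2.47, -0.0]
wrist_force: [-0.2, -1.3, 0.6]
grip_width: 0.2
gripper_force: 0.0
t 11.78 tcp [ -0.2 -82.9   8.8] xax [ 0.001  1.    -0.   ] zax [-0. -0. -1.] F [-0.47 -1.24  0.56] gw 0.2
tower [-87.35120573  20.28772746] -33.531739136804596 [(-1, 557, array([-112.1,  -88.6])), (1, 545, array([-112.3,  -88.2]))]
post 258 [-6.2 -1.4  3.9] -38.4
ptr 89 [-8.3 -4.4  0.8] -38.3
t 11.83 tcp [ -0.2 -83.    8.8] xax [ 0.001  1.    -0.   ] zax [-0. -0. -1.] F [-0.26 -1.87  0.38] gw -0.2
top tower 35.4 [ 3.9 62.8] cradle 75.1 [ 44.3 106.3]
side tower -9.7 [-83.3  65.8] cradle -2.7500000000000027 [array([-106. ,  109.1]), array([ 35.9, 109.5])]
t 11.93 tcp [ -0.2 -82.9   8.8] xax [ 0.001  1.    -0.   ] zax [-0. -0. -1.] F [ 0.44 -0.75 -0.  ] gw 0.5
```

The cradle is at about -2.6 mm. I push 2.6 mm more, then back off and measure from above.

```bash
python3 -m jog '[[[0.001,0,0],[0,0,0],1],[[0.001,0,0],[0,0,0],1],[[0.0007,0,0],[0,0,0],1],[[0,0,0],[0,0,0],1],[[0,0,0],[0,0,0],1]]'; python3 w.py w6; python3 -m jog '[[[-0.002,0,0],[0,0,0],1],[[-0.006,0,0],[0,0,0],1],[[-0.016,0,0],[0,0,0],1],[[-0.005,0,-0.02],[0,0,0],1],[[0,0,-0.035],[0,0,0],1],[[0,0,-0.035],[0,0,0],1],[[0.01,0,-0.035],[0,0,0],1],[[0.03,0,-0.03],[0,0,0],1],[[0.03,0,-0.03],[0,0,0],1],[[0.02,0,0],[0,0,0],1],[[0,0,0],[0,0,0],1],[[0,0,0],[0,0,0],1],[[0,0,0],[0,0,0],1]]'
cat > w2.py <<'E'
from h import *
def ends(n):
    z=np.load(n+'.npz'); Q=mk(cloud(z['d'],z)); r=[]
    for v in range(Q.shape[1]):
        q=Q[:,v]; q=q[(q[:,2]>30)&(q[:,2]<42)&(abs(q[:,0])<18)&(abs(q[:,1])<115)]
        if len(q)>20: r.append((q[:,1].min(),q[:,1].max()))
    r=np.median(r,0); print(n,'ends',r.round(1),'mid',r.mean().round(1),'len',np.diff(r).round(1))
import sys
for n in sys.argv[1:]: ends(n)
E
python3 w.py w7; python3 w2.py w1 w3 w7 top0 side0
```

```text
clock: 12.35
tool_pos: [542.4, 44.4, 141.8]
ee_rot: [1.941, 2.47, -0.0]
wrist_force: [0.1, -1.5, -0.5]
grip_width: 0.0
gripper_force: 0.0
t 12.35 tcp [ -0.2 -80.2   8.8] xax [ 0.001  1.    -0.   ] zax [-0. -0. -1.] F [-0.27 -1.52 -0.54] gw 0.0
tower [-84.70797945  23.05744724] -30.825266107393404 [(-1, 548, array([-109.7,  -85.8])), (1, 543, array([-109.5,  -85.4]))]
post 254 [-6.1 -1.2  3.7] -38.4
ptr 88 [-5.6 -1.9  3.6] -38.3
clock: 13.48
tool_pos: [527.8, 101.3, 325.0]
ee_rot: [-1.942, -2.469, 0.003]
wrist_force: [-0.5, -0.2, -0.6]
grip_width: 0.1
gripper_force: 0.0
t 13.48 tcp [ -0.8 -21.4 192. ] xax [ 0.002  1.    -0.001] zax [-0.002 -0.001 -1.   ] F [-0.58 -0.09 -0.62] gw 0.1
tower [-65.78447633  62.88280102] -1.4508376551222426 [(-1, 1077, array([-109.7,  106.6])), (1, 1087, array([-109.8,  106.6]))]
post 47 [-7.  -1.7  3. ] -38.2
ptr 26 [-7.1 -1.3  3.4] -38.2
w1 ends [-25.5 102.6] mid 38.6 len [128.1]
w3 ends [-72.7  57.2] mid -7.8 len [129.9]
w7 ends [-66.5  63.1] mid -1.7 len [129.6]
top0 ends [38.9 48. ] mid 43.4 len [9.1]
side0 ends [-24.1 104.2] mid 40.1 len [128.3]
```

View pics/w7.png

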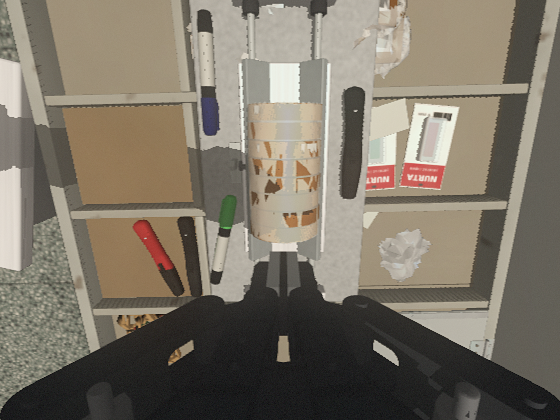

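In the view from above, the post is at y=-2.0, the pointer at -1.9, the trough middle at -1.6 and the tower middle at -1.7. All four are level. One check from the fixed cameras follows.

```bash
python3 m.py; python3 w.py w8; python3 w2.py w8
```

```text
t 13.53 tcp [ -0.8 -21.9 191.9] xax [ 0.003  1.    -0.001] zax [-0.002 -0.001 -1.   ] F [ 0.05 -1.22 -0.39] gw -0.1
t 13.58 tcp [ -0.7 -22.1 191.9] xax [ 0.004  1.    -0.001] zax [-0.002 -0.001 -1.   ] F [-0.15  0.47  0.26] gw -0.6
tower [-65.15828976  63.68285511] -0.7377173286520282 [(-1, 1082, array([-108.8,  107.3])), (1, 1114, array([-109. ,  107.5]))]
post 46 [-5.8 -1.   3.5] -38.3
ptr 28 [-6.1 -0.6  3.5] -38.4
w8 ends [-66.3  63.9] mid -1.2 len [130.1]Traceback (most recent call last):
  File "m.py", line 3, in <module>
    im,d,c=grab('top'); a,_=tower(d,c); t=trough(d,c)[0][2]; print('top tower',a.mean().round(1)+2.0,a.round(1),'cradle',t.mean()-.2,t)
                            ~~~~~^^^^^
  File "h.py", line 17, in tower
    return np.percentile(q[:,1],[1,99]),np.percentile(q[:,2],98)
           ~~~~~~~~~~~~~^^^^^^^^^^^^^^^
    return _quantile_unchecked(
        a, q, axis, out, overwrite_input, method, keepdims, weights)
    return _ureduce(a,
                    func=_quantile_ureduce_func,
    ...<5 lines>...
                    overwrite_input=overwrite_input,
                    method=method)
    r = func(a, **kwargs)
    result = _quantile(arr,
                       quantiles=q,
    ...<2 lines>...
                       out=out,
                       weights=wgt)
    slices_having_nans = np.isnan(arr[-1, ...])
                                  ~~~^^^^^^^^^
IndexError: index -1 is out of bounds for axis 0 with size 0
```

The arm blocks the top camera, but the second wrist view agrees with the first to within 1 mm. I hand in.

```bash
python3 -c "
from plant import env
print(env.job_done())"
```

```text
the job is handed in; nothing more can be done
None
```

The job is handed in at about 14 s of the 54 s limit, with the tower middle and the cradle pointer both within about 1 mm of the index post in the last wrist-camera views; the fixed cameras could not confirm this because the arm blocked the top one, and no verdict was shown.

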